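# Clear and reload the ratchet clamp

### The arm

A 6-joint arm with a two-finger parallel gripper is mounted at the origin on the work surface. World frame = base frame: x ahead of the robot, y to its left, z up, the work surface at z = 0. Lengths are in m, angles in rad, forces in N, time in s.
With the tool pointing down it reaches from about 0.35 to 0.925 m from the base axis. Payload 6.4 kg.
Tool frame: the origin (TCP) lies midway between the tips of the shut fingers; the grasp point (between the pads) lies 19 mm behind it; z points along the fingers, y is the line along which they close (so a half turn about z gives the same grasp; the last joint's range is limited). The gripper opens to 85 mm and grips with 20 to 120 N. Pads are 22 mm wide; open, the fingers measure 114 mm over their backs; the gripper's body (76 mm by 85 mm) begins 54 mm behind the grasp point. The pads swing forward as they close: fully open they stand 13 mm farther back than shut.
Start: joints at [0.931, 0.245, 1.558, -0, 1.339, -0.174], TCP at [0.292, 0.581, 0.231] pointing down, gripper open.
Joint ranges: [-3.13, 3.13], [-1.02, 2.26], [0.13, 2.54], [-0.95, 4.09], [0.21, 2.88], [-2.74, 2.74]. Speed limits (rad/s): [2.57, 2.57, 3.14, 3.14, 3.14, 3.14].

### API

Orientations are given as a unit quaternion [w, x, y, z].
In Python, from station import bot, read_camera, camera_info, workorder, read_clock, read_joints, read_joint_vel, read_joint_torque, read_tool_pos, read_eef_rot, read_wrist_force, read_ft_torque, read_width, read_grasp_force gives the robot as it stands. Calls block until the motion is done:
- bot.move_ptp(position, orientation): joint-space move of the TCP to a pose.
- bot.movel(position, ori=None, feed=0.15, f_stop=None): straight line of the TCP; ori=None keeps the orientation; feed is the mean speed in m/s. With f_stop (N) it stops when the force on the tool has changed by that much, and returns True; else False.
- bot.movej(angles): joint-space move.
- bot.open_gripper() and bot.grasp(): open the fingers fully, or close them until they stop; the grip force is fixed at half the most.
- bot.sleep(seconds).
- bot.inverse_kinematics(position, orientation): joint angles nearest the present ones, or None.
- read_camera(name): name is "scene" or "top" or "wrist"; returns the picture (384x512x3 uint8, red, green, blue); there is no depth.
- camera_info(name): a dict with "camera_matrix" (3x3 intrinsics, pixels), "dist" ([k1, k2, p1, p2, k3] as OpenCV has them; the pictures are not rectified), "rvec" (rotation vector, rad) and "tvec" (3), from world to camera coordinates, as OpenCV has them. Camera axes: x right, y down, z forward; pixel columns grow to the right and rows downward; lengths in m; the calibration is good to about 2 mm. A picture is of the moment at which its call begins: read the wrist's pose just before it. camera_info takes no time and is no camera call; for the wrist camera it gives the pose at the moment of the call.
A pose or a line that the arm cannot do raises bot.MotionError and nothing moves.
- workorder.close_job(): hands the job in; it is judged then, once.
Readings, each from a call of its own:
- read_clock(): time.
- read_joints(): joint angles.
- read_joint_vel(): joint speeds.
- read_joint_torque(): joint torques, N m.
- read_tool_pos(): TCP position.
- read_eef_rot(): TCP orientation.
- read_wrist_force(): force on the tool from outside, world axes, zero at the start.
- read_ft_torque(): the same for the moment, N m.
- read_width(): finger opening in m.
- read_grasp_force(): force on a finger pad.
Only numpy, scipy, OpenCV 4.12 (cv2) and the standard library are available. Lean on these libraries where they do the work, as an engineer would, in place of code of your own. Each camera call takes 0.05 s, during which the arm holds its last target. There are 200 camera calls.

### The job

The ratchet clamp still holds a finished laminated block: lift its sprung pawl by the red tab and keep it up until the jaw has run all the way back, and only then take the block out and lay it across the two battens of the drying rack. Lay every loose blank crosswise on the clamp bar between fence and jaw, and push the row up against the fence as one block, so that the blanks lie square across the bar, centred on it and without gaps. Also slide the glue scraper, blade first, fully home into the slot of its holder, and leave the glue bottle, tape and mallet where they are.

Things in the scene. Friction and masses are not known exactly. Their poses are not given: they have to be found in the camera images.
- clamp: fixed ratchet clamp; bar along its y axis, origin on the bench under the bar. Bar 44 mm wide (x), top at z 24 mm, y -245 to 150. Green fence 80 mm wide, 64 high, face at y 125. Jaw slides on the bar. Green cheeks (x +-33, y -200 to -130, 90 high) hold the toothed ratchet wheel (axis along x at y -165, z 78, tip radius 36); over it lies the pawl, its posts at y -227, 128 high
- fence_face (a point): middle of the foot of the fence's face, at bar-top height; axes as the clamp's, so the row runs from here towards -y and lies at x = 0
- jaw (a joint): travel of the jaw away from the fence (m): 0 as clamped (face 129 mm from the fence), 0.084 fully back (213 mm). Geared to the wheel, which the pawl stops. Once the pawl is up a return spring (6 to 9 N) drives it fully back in about 2 s, and holds it there
- jaw_face (a point): middle of the jaw's face, 20 mm above the bar top; the jaw is a green block 64 mm wide (x), 24 mm thick, its top 62 mm above the bench. Axes as the clamp's
- pawl (a joint): pawl angle (rad): 0 resting in the wheel's teeth, growing as the tab is lifted, stop at 0.6. It clears the teeth above 0.2; 0.3 to 0.4 is ample. Sprung down: 2 to 8 N to lift at the tab; let go, it drops back and catches a tooth
- pawl_tab (a point): middle of the pawl's red lifting tab: 14 mm thick along the clamp's x, 18 along y, 36 high; arm's top 18 mm below this point. Pawl down, it lies at x 0, y -140, z 144 mm in the clamp's frame; the pivot (axis along x) at y -225, z 116, so the tab rises and swings to -y. Pinch it across the 14 mm from above
- board: finished laminated block of dark wood with pale glue lines, 60 x 128 x 32 mm (its own x, y, z), origin at its centre, 190 g; it starts on the clamp bar between fence and jaw, its 128 mm along the bar, its 60 mm ends overhanging the bar by 8 mm either side; grip it across the 60 mm
- rack: drying rack fixed to the bench: two wooden battens along its x axis, 150 mm long, 18 mm wide and 18 mm high, at y = -45 and +45 mm; origin on the bench midway between them. The block belongs across both, its 128 mm along the rack's y
- scraper: glue scraper lying on the bench: red handle 110 mm long (x), 26 mm wide, 30 mm high, and a flat yellow blade 60 mm wide, 4 mm thick, that leaves the handle's +x end 8 to 12 mm above the handle's underside and ends at x = +125 mm. Origin under the middle of the handle, on its underside; 130 g, balanced within the handle
- scraper_tip (a point): middle of the blade's front edge: 125 mm along the scraper's x, 10 mm above its underside
- holder: plywood scraper holder fixed to the bench, 72 x 92 x 27 mm, origin centre of its underside. A level slot opens on its -x face (x = -36 mm): 68 mm wide, from 5 to 19 mm above the bench, 62 mm deep, its back at x = +26 mm. The scraper enters along the holder's +x, held level; its handle stays outside, standing on the bench
- blank_a: loose beechwood blank, 60 x 32 x 32 mm (its own x, y, z), origin at its centre, 50 g; two to four of the four are there. On the bar its 60 mm goes across (along the clamp's x), overhanging 8 mm either side, its centre 40 mm above the bench
- blank_b: loose beechwood blank, 60 x 32 x 32 mm (its own x, y, z), origin at its centre, 50 g; two to four of the four are there. On the bar its 60 mm goes across (along the clamp's x), overhanging 8 mm either side, its centre 40 mm above the bench
- blank_c: loose beechwood blank, 60 x 32 x 32 mm (its own x, y, z), origin at its centre, 50 g; two to four of the four are there. On the bar its 60 mm goes across (along the clamp's x), overhanging 8 mm either side, its centre 40 mm above the bench
- blank_d: loose beechwood blank, 60 x 32 x 32 mm (its own x, y, z), origin at its centre, 50 g; two to four of the four are there. On the bar its 60 mm goes across (along the clamp's x), overhanging 8 mm either side, its centre 40 mm above the bench
- glue: white glue bottle with orange cap, 60 mm wide, 150 mm high; to be left alone
- tape: roll of blue tape lying flat, 104 mm across, 24 mm high; to be left alone
- mallet: hammer-shaped mallet lying down, 260 mm long; to be left alone

How it is judged:
On the way, in this order (a step that is already met when the one before it is completed fails the run):
1. the pawl is lifted and the jaw has run fully back, the block still on the bar (value of joint jaw above 0.079 m and z of board in the frame of fence_face between 0.008 and 0.026 m), for 0.2 s.
2. the laminated block lies across both battens of the rack, let go (x of board in the frame of rack between -0.05 and 0.05 m and y of board in the frame of rack between -0.025 and 0.025 m and z of board in the frame of rack between 0.029 and 0.039 m and angle between the y axis of board and the y axis of rack, either way round below 0.35 rad and linear speed of board below 0.02 m/s and contact force between the fingers and board below 0.2 N), for 0.2 s.
At the end, for the whole second after the job is handed in: Jaw back over 75 mm; block flat on both battens (within 25 mm across, 50 mm along, 20 degrees); each blank on the bar within 10 mm of its middle, square within 7 degrees, gaps to fence and neighbours about 3 mm at most; blade edge within 9 mm of the slot's back; all at rest (all of step 2 and value of joint jaw above 0.075 m and x of blank_a in the frame of fence_face between -0.01 and 0.01 m and z of blank_a in the frame of fence_face between 0.01 and 0.022 m and y of blank_a in the frame of fence_face between -0.12 and -0.01 m and angle between the x axis of each of blank_a, blank_b, blank_c, blank_d and the x axis of clamp, either way round below 0.13 rad and (distance between blank_a and blank_b below 0.0355 m or distance between blank_a and blank_c below 0.0355 m or distance between blank_a and blank_d below 0.0355 m) and linear speed of each of blank_a, blank_b, blank_c, blank_d, scraper below 0.02 m/s and x of blank_b in the frame of fence_face between -0.01 and 0.01 m and z of blank_b in the frame of fence_face between 0.01 and 0.022 m and y of blank_b in the frame of fence_face between -0.12 and -0.01 m and (distance between blank_b and blank_a below 0.0355 m or distance between blank_b and blank_c below 0.0355 m or distance between blank_b and blank_d below 0.0355 m) and x of blank_c in the frame of fence_face between -0.01 and 0.01 m and z of blank_c in the frame of fence_face between 0.01 and 0.022 m and y of blank_c in the frame of fence_face between -0.12 and -0.01 m and (distance between blank_c and blank_a below 0.0355 m or distance between blank_c and blank_b below 0.0355 m or distance between blank_c and blank_d below 0.0355 m) and x of blank_d in the frame of fence_face between -0.01 and 0.01 m and z of blank_d in the frame of fence_face between 0.01 and 0.022 m and y of blank_d in the frame of fence_face between -0.12 and -0.01 m and (distance between blank_d and blank_a below 0.0355 m or distance between blank_d and blank_b below 0.0355 m or distance between blank_d and blank_c below 0.0355 m) and y of any of blank_a, blank_b, blank_c, blank_d in the frame of fence_face above -0.0195 m and x of scraper_tip in the frame of holder between 0.017 and 0.03 m and y of scraper_tip in the frame of holder between -0.012 and 0.012 m and z of scraper_tip in the frame of holder between 0.004 and 0.02 m and angle between the x axis of scraper and the x axis of holder, either way round below 0.16 rad); the robot touches nothing.
It fails at once if the glue bottle is moved more than 40 mm (distance of glue from where it was at the start of the episode above 0.04 m).
It fails at once if the roll of tape is moved more than 40 mm (distance of tape from where it was at the start of the episode above 0.04 m).
It fails at once if the mallet is moved more than 40 mm (distance of mallet from where it was at the start of the episode above 0.04 m).
It fails at once if the block is pulled out before the jaw has run back (z of board in the frame of fence_face above 0.036 m and value of joint jaw below 0.07 m).
Of blank_a, blank_b, blank_c, blank_d only 2 to 4 are there at a start; the rules pass over those that are not, and their reading is None.
At some moment in a run one of blank_a, blank_b, blank_c, blank_d, scraper may be knocked a few centimetres aside while the robot is not near it.
Once in a run the grip may slacken for a moment while it holds something.
It also fails if it takes over 210 s, if anything falls off the work surface, if the arm or the gripper's body presses on something with over 40 N, if the wrist force passes 120 N, or if a joint passes its speed limit or range.

## Working session

There is one attempt and no reset: what is moved stays moved. The work goes in short steps, each a Python script; the robot and the scene stay as the last script left them, time stands still between calls to the robot, and variables do not carry over. Pictures are saved under pics/ and viewed, at most 14 in all, crops included, and the job is handed in when it is done.

```bash
ls; mkdir -p pics; cat > h.py <<'E'
import numpy as np, cv2
from station import *
from scipy.spatial.transform import Rotation as R
def snap(cam,name,crop=None,s=1):
    im=read_camera(cam)[:,:,::-1]
    cv2.imwrite('pics/raw_'+name+'.png',im)
    if crop: x0,y0,x1,y1=crop; im=im[y0:y1,x0:x1]
    cv2.imwrite('pics/'+name+'.png',cv2.resize(im,None,fx=s,fy=s,interpolation=cv2.INTER_CUBIC))
def px2w(cam,uv,z,ci=None):
    ci=ci or camera_info(cam)
    K=np.array(ci['camera_matrix'],float);d=np.array(ci['dist'],float)
    uv=np.array(uv,float).reshape(-1,1,2); z=np.broadcast_to(np.array(z,float),(len(uv),))
    n=cv2.undistortPoints(uv,K,d).reshape(-1,2)
    Rm=cv2.Rodrigues(np.array(ci['rvec'],float))[0]; t=np.array(ci['tvec'],float).ravel()
    c=-Rm.T@t; dr=np.c_[n,np.ones(len(n))]@Rm
    return c+dr*((z-c[2])/dr[:,2])[:,None]
def w2px(cam,P,ci=None):
    ci=ci or camera_info(cam)
    return cv2.projectPoints(np.array(P,float).reshape(-1,1,3),np.array(ci['rvec'],float),np.array(ci['tvec'],float),np.array(ci['camera_matrix'],float),np.array(ci['dist'],float))[0].reshape(-1,2)
def down(yaw):
    # tool z down, tool y axis along (-sin... ) : closing line at world angle yaw
    y=np.array([np.cos(yaw),np.sin(yaw),0]);z=np.array([0,0,-1.]);x=np.cross(y,z)
    q=R.from_matrix(np.c_[x,y,z]).as_quat(); return [q[3],q[0],q[1],q[2]]
def pick_yaw(pos,yaw):
    # closing line is symmetric: choose the half-turn with smallest joint motion
    best=None;q0=np.array(read_joints())
    for k in (-1,0,1):
        o=down(yaw+k*np.pi); j=bot.inverse_kinematics(list(pos),o)
        if j is None: continue
        c=abs(np.array(j)-q0).max()
        if best is None or c<best[0]: best=(c,o)
    return best[1]
E
python3 - <<'E'
from h import *
snap('top','t0',None,1.56); snap('scene','s0',None,1.56)
for c in('top','scene','wrist'):
    ci=camera_info(c);Rm=cv2.Rodrigues(np.array(ci['rvec'],float))[0];print(c,-Rm.T@np.array(ci['tvec']).ravel(),np.array(ci['camera_matrix'])[0,0], Rm[2])
print(read_eef_rot(),read_clock())
E
```

```text
pics
top [ 0.54367226 -0.00433632  1.11325423] 374.3255220202038 [ 0.04491866  0.00257279 -0.99898733]
scene [ 1.15679872 -0.34377686  1.06524258] 448.374551160973 [-0.48628292  0.29058246 -0.82406963]
wrist [0.22845672 0.61271934 0.3717352 ] 292.39425033304934 [ 0.24604178 -0.12688778 -0.96091776]
[-3.37106670e-04  2.30806011e-01  9.72999395e-01 -8.05337539e-04] 0.1
```

View pics/t0.png

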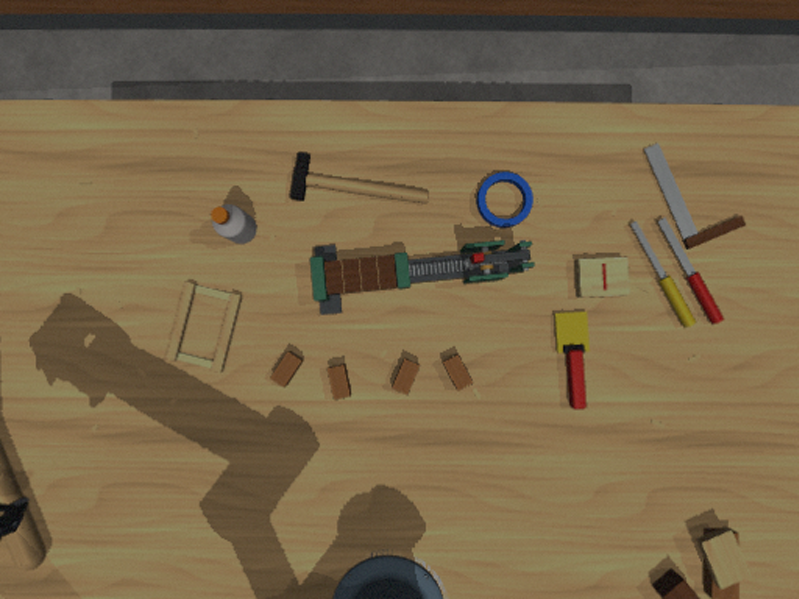

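View pics/s0.png

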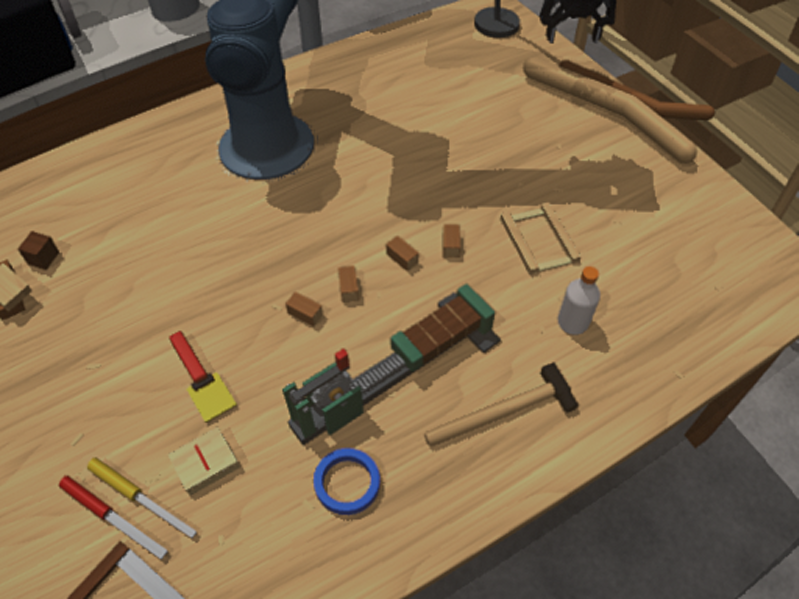

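Top view: clamp runs from the fence (317,278) to the pawl (red tab 478,257), with the bar along world +y. All four blanks are near row 370, the rack is at (207,325), the scraper at (575,360) with its blade towards +x, and the holder at (602,277).

```bash
python3 - <<'E'
from h import *
v=np.array([[317,278],[478,257],[287,367],[340,380],[405,373],[457,368],[207,325],[575,380],[571,312],[602,277],[400,271],[192,282],[175,362],[238,290],[222,368]])/1.56
z=[.064,.162,.032,.032,.032,.032,.018,.03,.01,.027,.062,.018,.018,.018,.018]
print(np.round(px2w('top',v,z),3))
ci=camera_info('wrist');o=R.from_quat(np.roll(read_eef_rot(),-1)).as_matrix()
Rm=cv2.Rodrigues(np.array(ci['rvec'],float))[0];c=-Rm.T@np.array(ci['tvec']).ravel()
print('cam in tool',o.T@(c-read_tool_pos()),'axes',np.round(o.T@Rm.T,2))
E
```

```text
[[ 0.621  0.132  0.064]
 [ 0.65  -0.144  0.162]
 [ 0.459  0.189  0.032]
 [ 0.436  0.091  0.032]
 [ 0.449 -0.028  0.032]
 [ 0.459 -0.124  0.032]
 [ 0.535  0.344  0.018]
 [ 0.438 -0.343  0.03 ]
 [ 0.564 -0.342  0.01 ]
 [ 0.629 -0.396  0.027]
 [ 0.635 -0.018  0.062]
 [ 0.616  0.374  0.018]
 [ 0.465  0.403  0.018]
 [ 0.601  0.286  0.018]
 [ 0.455  0.314  0.018]]
cam in tool [ 0.07102837  0.00030706 -0.14143415] axes [[-0.   -0.96 -0.28]
 [ 1.   -0.   -0.  ]
 [ 0.   -0.28  0.96]]
```

```bash
python3 - <<'E'
from h import *
bot.move_ptp([0.46,-0.26,0.30],down(np.pi/2)); snap('wrist','w1',None,1.56)
print(read_joints())
bot.move_ptp([0.46,0.24,0.30],down(np.pi/2)); snap('wrist','w2',None,1.56)
print(read_clock(),read_joints())
E
```

```text
[-7.28259152e-01 -9.46041170e-02  1.79163105e+00  9.29122557e-05
  1.44469258e+00 -2.29990243e+00]
5.0333 [ 2.60503894e-01 -1.18623266e-01  1.81366595e+00 -1.88033171e-04
  1.44657306e+00 -1.30881451e+00]
```

View pics/w1.png

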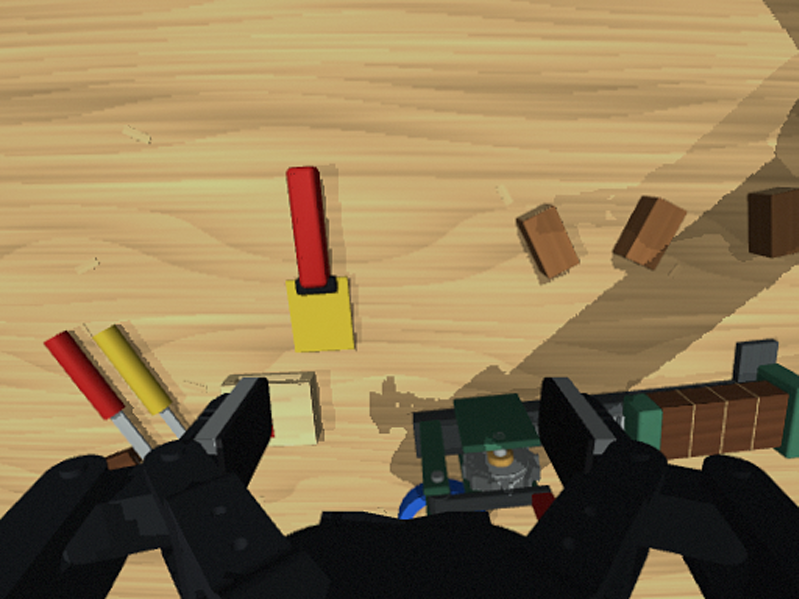

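View pics/w2.png

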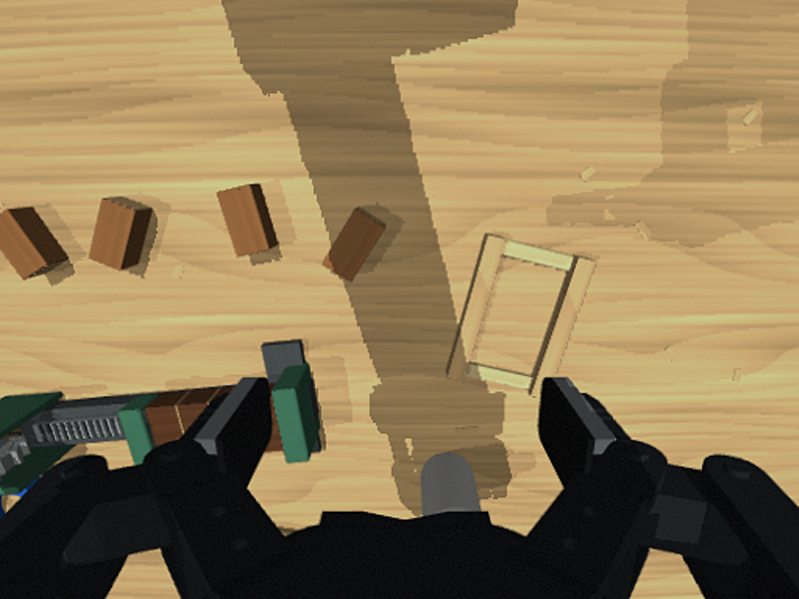

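w1 shows the scraper (tail 302,167; blade front edge 295–354,350), with the holder's slot facing the robot. w2 shows the four blanks, the rack and the fence. I'll tile enlarged crops next.

```bash
python3 - <<'E'
import cv2,numpy as np
a=cv2.imread('pics/raw_w1.png');b=cv2.imread('pics/raw_w2.png');t=cv2.imread('pics/raw_t0.png')
def tile(L,name):
    T=[]
    for im,x,y in L:
        c=cv2.convertScaleAbs(cv2.resize(im[y:y+60,x:x+80],(400,300),interpolation=cv2.INTER_CUBIC),alpha=1.4)
        T.append(c)
    cv2.imwrite(name,np.vstack([np.hstack(T[:2]),np.hstack(T[2:])]))
tile([(a,315,125),(b,40,120),(b,120,112),(b,190,125)],'pics/c1.png')
tile([(b,140,225),(a,135,232),(t,290,145),(t,195,150)],'pics/c2.png')
E
```

```text
(no output)
```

View pics/c1.png

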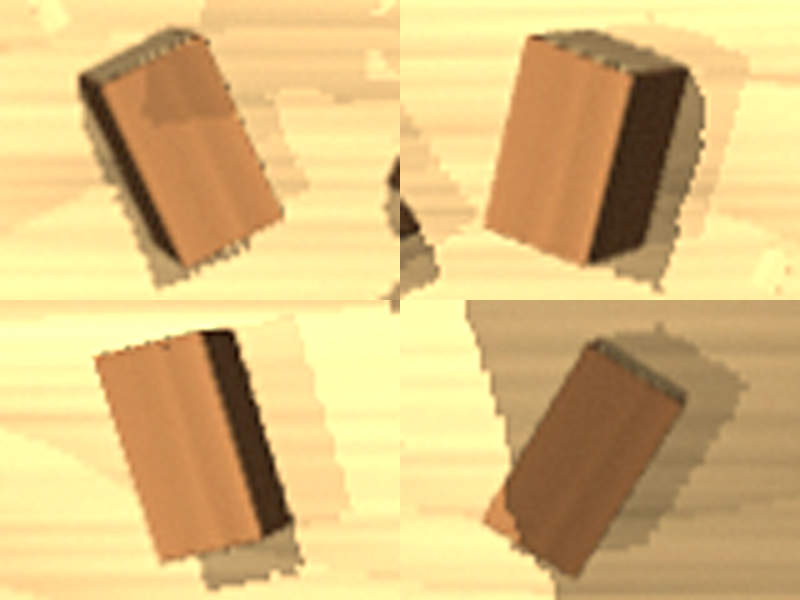

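View pics/c2.png

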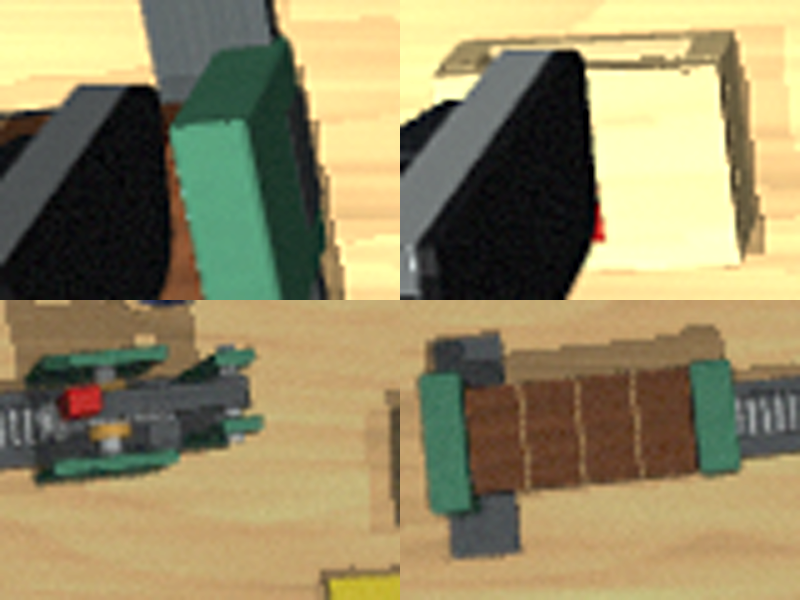

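c1 gives clear top corners for all four blanks. c2 shows the holder slot (near top edge local 38,72–325,65), and the clamp only coarsely, so one dedicated clamp view follows.

```bash
cat >> h.py <<'E'
def ci_at(pos,quat):
    """camera_info of the wrist camera for a given tool pose"""
    o=R.from_quat(np.roll(read_eef_rot(),-1)).as_matrix();p=np.array(read_tool_pos());ci=dict(camera_info('wrist'))
    Rm=cv2.Rodrigues(np.array(ci['rvec'],float))[0];c=-Rm.T@np.array(ci['tvec'],float).ravel()
    ct=o.T@(c-p);At=o.T@Rm.T
    o2=R.from_quat(np.roll(quat,-1)).as_matrix();R2=(o2@At).T;c2=np.array(pos)+o2@ct
    ci['rvec']=cv2.Rodrigues(R2)[0];ci['tvec']=-R2@c2;return ci
E
python3 - <<'E'
from h import *
c1=ci_at([.46,-.26,.30],down(np.pi/2));c2=ci_at([.46,.24,.30],down(np.pi/2))
B=[(c1,315,125,[(103,85),(205,37),(284,214),(183,265)]),(c2,40,120,[(132,38),(232,73),(188,263),(85,228)]),
(c2,120,112,[(95,56),(203,30),(262,238),(162,263)]),(c2,190,125,[(192,43),(285,103),(175,278),(85,222)])]
for c,x,y,L in B:
    P=px2w('wrist',np.array(L)/5+[x-.4,y-.4],.032,c); d=P[2:].mean(0)-P[:2].mean(0)
    print('blank',np.round(P.mean(0),4),'len',np.linalg.norm(d[:2]),'yaw',np.degrees(np.arctan2(d[1],d[0])),'w',np.linalg.norm(P[1]-P[0]))
P=px2w('wrist',np.array([(302.5,167),(316,289),(324.5,350.5),(295,352),(354,349)])/1.56,[.03,.03,.012,.012,.012],c1);print('scraper',P)
d=P[2]-P[0];print(np.degrees(np.arctan2(d[1],d[0])),np.linalg.norm(d))
P=px2w('wrist',np.array([(38,72),(325,65),(342,262)])/5+[135-.4,232-.4],.027,c1);print('holder',P)
P=px2w('wrist',np.array([(495,236),(456,377),(585,257),(544,393)])/1.56,.018,c2);print('rack',P,P.mean(0))
bot.move_ptp([0.55,-0.02,0.30],down(-np.pi/2));snap('wrist','w3');
p=w2px('wrist',[[.63,-.02,.04]])[0];print(p,read_joints(),read_clock())
im=cv2.imread('pics/raw_w3.png');y=int(p[1])-100
cv2.imwrite('pics/c3.png',cv2.resize(im[y:y+200,95:415],(800,500),interpolation=cv2.INTER_CUBIC));print('off',95,y)
E
```

```text
blank [ 0.4501 -0.1269  0.032 ] len 0.0572048497551688 yaw 28.084004411982416 w 0.030528996074270485
blank [ 0.4422 -0.0273  0.032 ] len 0.05853274922046487 yaw -22.903743018080068 w 0.029128082207537036
blank [0.4308 0.0959 0.032 ] len 0.05884814151087386 yaw 12.168683700491762 w 0.031348174100596427
blank [0.4535 0.1939 0.032 ] len 0.059502697676466175 yaw -32.676524606845454 w 0.030332975930552394
scraper [[ 0.38515937 -0.34836541  0.03      ]
 [ 0.49470021 -0.342232    0.03      ]
 [ 0.56357218 -0.34074023  0.012     ]
 [ 0.56525877 -0.37085622  0.012     ]
 [ 0.5619116  -0.31077785  0.012     ]]
2.4472736920726352 0.17948056599941023
holder [[ 0.5936955  -0.44348487  0.027     ]
 [ 0.59085352 -0.35275365  0.027     ]
 [ 0.66142453 -0.35150146  0.027     ]]
rack [[0.44699448 0.32442485 0.018     ]
 [0.59006107 0.29254905 0.018     ]
 [0.46657481 0.41099284 0.018     ]
 [0.60844578 0.38404547 0.018     ]] [0.52801903 0.35300305 0.018     ]
[259.65271293 101.38159221] [-2.42061664e-01 -4.02125598e-02  1.73990843e+00  6.79349806e-05
  1.44189520e+00  1.32816825e+00] 7.3333
off 95 1
```

View pics/c3.png

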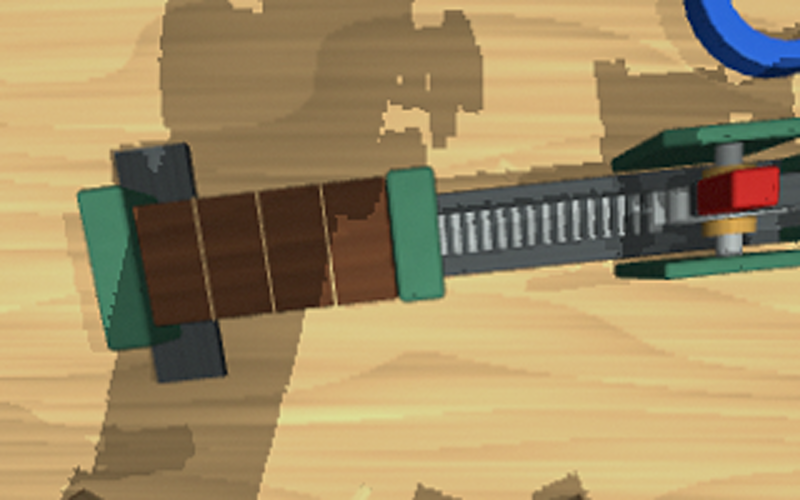

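```bash
python3 - <<'E'
from h import *
from scipy.optimize import least_squares
px=np.array([(388,172),(432,167),(444,297),(400,301),(386,178),(135,208),(153,326),(396,300),(756,188)])/2.5+[95-.3,1-.3]
M=np.array([(32,-4),(32,-28),(-32,-28),(-32,-4),(30,-3.5),(30,124.5),(-30,124.5),(-30,-3.5),(0,-140)])/1e3
z=np.array([.062]*4+[.056]*4+[.162])
W=px2w('wrist',px,z)[:,:2]
f=lambda p:((M@np.array([[np.cos(p[2]),np.sin(p[2])],[-np.sin(p[2]),np.cos(p[2])]])+p[:2]-W)).ravel()
s=least_squares(f,[.63,0,0]);print(s.x,np.degrees(s.x[2]));print(np.round(s.fun.reshape(-1,2)*1e3,1),W[-1])
E
```

```text
[ 0.63529449 -0.0059758   0.10378616] 5.946509223765707
[[ 0.9  1.5]
 [ 1.1 -1.1]
 [-1.2 -1.2]
 [-1.7  0.4]
 [ 0.9  0.6]
 [ 0.9  2.1]
 [-0.5 -0.3]
 [ 0.  -1. ]
 [-0.3 -1.1]] [ 0.65012021 -0.14414096]
```

```bash
cat >> h.py <<'E'
CL=np.array([.6353,-.0060,0]);CY=.1038
def cw(x,y,z): return (R.from_euler('z',CY).apply([x,y,z])+CL)
E
python3 - <<'E'
from h import *
def pose(a,zg=.151-.144):
    # tab centre, tool origin 19mm beyond grasp point; rotate whole about pivot
    piv=np.array([0,-.225,.116]); rel=np.array([0,-.140,.144+zg-.019])-piv
    p=piv+R.from_euler('x',a).apply(rel)
    o=R.from_euler('z',CY)*R.from_euler('x',a)*R.from_euler('z',-CY)*R.from_quat(np.roll(down(CY),-1))
    q=o.as_quat(); return cw(*p),[q[3],q[0],q[1],q[2]]
p,o=pose(0)
bot.move_ptp(p+[0,0,.10],o)
print('down',bot.movel(p,o,feed=.1,f_stop=8),read_tool_pos())
bot.grasp();print(read_width(),read_grasp_force())
for a in (.1,.2,.3,.38):
    p,o=pose(a);bot.movel(p,o,feed=.05);print(a,read_wrist_force(),read_width())
for i in range(6): bot.sleep(.5);print(read_width(),read_grasp_force(),read_wrist_force()[2])
snap('top','t1',(150,120,400,250),3.2);snap('wrist','w4');print(read_clock())
E
```

```text
down False [ 0.65043354 -0.14551261  0.13306988]
0.012848698156707913 60.908424854278564
0.1 [ 6.07285181  1.83688624 -1.7466545 ] 0.013257066108380611
0.2 [ 6.88840713  2.68349381 -1.58338013] 0.013111786336892006
0.3 [ 6.95544666  3.01755214 -2.77998646] 0.013156829787829585
0.38 [ 7.27977194  3.00117866 -2.18708969] 0.01293249505704581
0.0131975326480603 60.68833529949188 -3.2005791447343612
0.013369041834392957 39.380507469177246 -3.248892956753482
0.013024472725304832 62.84829497337341 -2.856688028686039
0.013082715316982876 62.84884750843048 -2.333296379300963
0.012936154385811534 62.848355770111084 -3.811490921314511
0.012860891917838384 62.8487902879715 -2.4997195862661417
15.1
```

View pics/t1.png

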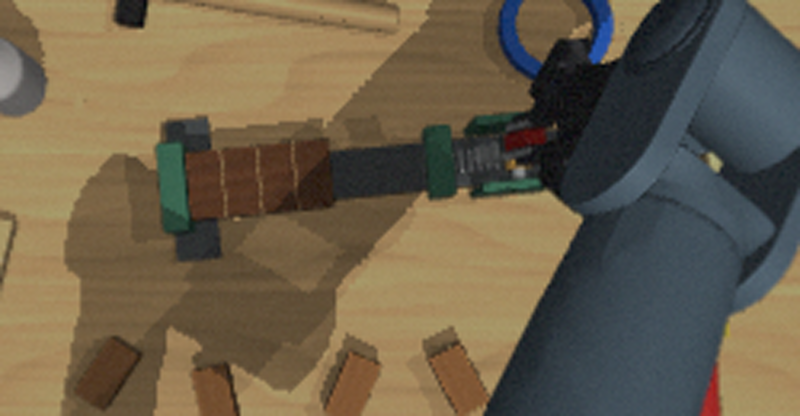

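t1 shows the jaw run fully back: the gap between block (331) and jaw (425) is about 84 mm, and the block is still on the bar. Next I release the pawl and move the block.

```bash
python3 - <<'E'
from h import *
bot.open_gripper()
p=np.array(read_tool_pos());o=R.from_quat(np.roll(read_eef_rot(),-1)).as_matrix()
bot.movel(p-o[:,2]*.07,feed=.15)
g=cw(0,.060,.028);o=down(CY)
bot.move_ptp(g+[0,0,.09],o)
print('down',bot.movel(g,o,feed=.12,f_stop=8));bot.grasp();print(read_width(),read_grasp_force())
bot.movel(g+[0,0,.10],o,feed=.12);print(read_width(),read_wrist_force())
ry=np.radians(-11.7);t=np.array([.528,.353,.022]);
bot.move_ptp(t+[0,0,.09],down(ry));print(read_width(),read_grasp_force())
print('place',bot.movel(t+[0,0,-.003],feed=.06,f_stop=5),read_tool_pos(),read_width());bot.open_gripper()
bot.movel(t+[0,0,.12],feed=.2);print(read_clock())
bot.move_ptp([.40,.2,.30],down(np.pi/2));snap('wrist','w5',None,1.56)
snap('top','t2')
E
```

```text
down False
0.05885203614797591 67.4442207813263
0.05892871785880071 [-0.63553477 -0.90114058 -3.25140924]
0.05877992308748157 66.76663041114807
place True [0.52791715 0.35294861 0.0235383 ] 0.05861108182891534
23.3833
```

View pics/w5.png

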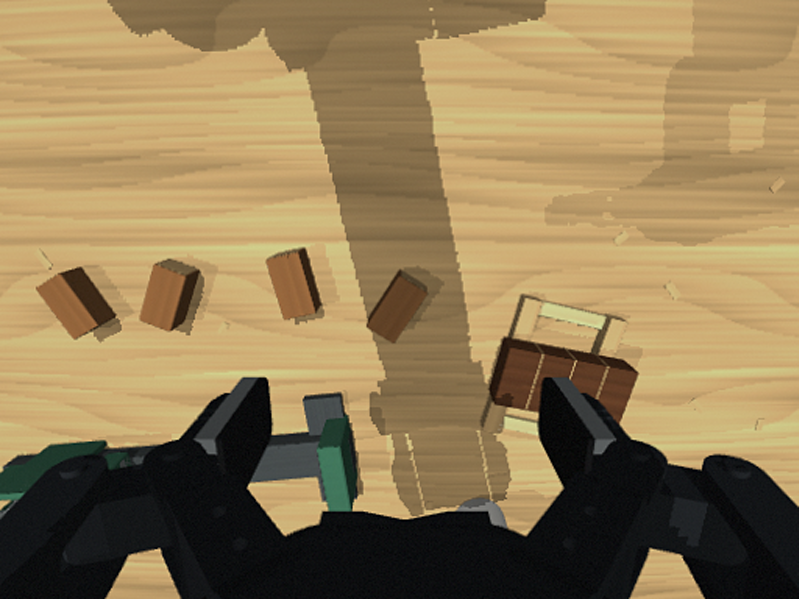

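The block lies across both battens (w5: 565,380), and the four blanks look unmoved at (70,305), (168,297), (290,285) and (395,307). Next I place the blanks, aborting on any anomaly.

```bash
cat > place.py <<'E'
from h import *
def put(xy,yawdeg,slot_y):
    o=down(np.radians(yawdeg));p=np.array([xy[0],xy[1],.006])
    bot.move_ptp(p+[0,0,.09],o)
    if bot.movel(p,o,feed=.12,f_stop=6): bot.movel(p+[0,0,.1]);print('blocked');return False
    bot.grasp();w=read_width();print('w',round(w,4),read_grasp_force())
    if not .055<w<.064: bot.open_gripper();bot.movel(p+[0,0,.1]);return False
    bot.movel(p+[0,0,.11],feed=.2)
    t=cw(0,slot_y,.030);bot.move_ptp(t+[0,0,.07],down(CY));w=read_width()
    if not .055<w<.064: print('lost',w);return False
    s=bot.movel(t+[0,0,-.003],feed=.06,f_stop=4);print('placed',s,np.round(read_tool_pos(),4),round(read_width(),4))
    bot.open_gripper();bot.movel(t+[0,0,.07],feed=.2);return True
E
python3 - <<'E'
from place import *
print(w2px('wrist',[[.4501,-.1269,.032],[.4422,-.0273,.032],[.4308,.0959,.032],[.4535,.1939,.032]],ci_at([.40,.2,.30],down(np.pi/2)))*1.56)
for xy,yw,s in [((.4535,.1939),-32.7,.106),((.4308,.0959),12.2,.0715),((.4422,-.0273),-22.9,.037),((.4501,-.1269),28.1,.0025)]:
    ok=put(xy,yw,s);print(ok,read_clock())
    if not ok: break
E
```

```text
[[ 63.83759245 305.46697144]
 [163.15845269 297.43752003]
 [291.87406318 285.48619552]
 [397.70282717 308.90455502]]
w 0.0589 65.410977602005
placed True [0.624  0.0994 0.0312] 0.0591
True 31.7667
w 0.059 64.88023281097412
placed True [0.6276 0.0652 0.0312] 0.0588
True 37.275
w 0.0587 64.92560863494873
placed True [0.6312 0.0309 0.0312] 0.0586
True 42.825
w 0.059 65.3252899646759
placed True [ 0.6348 -0.0034  0.0312] 0.0586
True 48.5583
```

```bash
python3 - <<'E'
from h import *
o=down(CY);bot.move_ptp(cw(0,-.048,.11),o);bot.grasp()
print(bot.movel(cw(0,-.048,.036),o,feed=.12,f_stop=6))
print(bot.movel(cw(0,-.008,.036),o,feed=.03,f_stop=8))
p=R.from_euler('z',-CY).apply(np.array(read_tool_pos())-CL);print('end in clamp',p,read_wrist_force())
bot.movel(cw(0,p[1]-.02,.036),o,feed=.1);bot.movel(cw(0,p[1]-.02,.16),o,feed=.2);bot.open_gripper()
bot.move_ptp([0.53,0.03,0.30],down(-np.pi/2));snap('wrist','w6')
pc=w2px('wrist',[cw(0,.05,.04)])[0].astype(int);im=cv2.imread('pics/raw_w6.png');y=max(pc[1]-75,0);x=max(pc[0]-100,0)
cv2.imwrite('pics/c6.png',cv2.resize(im[y:y+150,x:x+200],(800,600),interpolation=cv2.INTER_CUBIC))
C=[cw(a*.03,.125-.032*k,.056) for k in range(5) for a in(1,-1)]
print(np.round((w2px('wrist',C)-[x,y])*4).reshape(5,4),read_clock())
bot.move_ptp([.42,-.30,.30],down(np.pi/2));snap('wrist','w7',(100,60,400,285),2.66)
E
```

```text
False
True
end in clamp [ 0.00015117 -0.01397839  0.03588178] [ 0.66477148 -1.05357893  0.72121558]
[[148. 222. 179. 422.]
 [251. 210. 278. 410.]
 [354. 198. 378. 399.]
 [459. 186. 478. 389.]
 [564. 174. 579. 378.]] 54.975
```

View pics/c6.png

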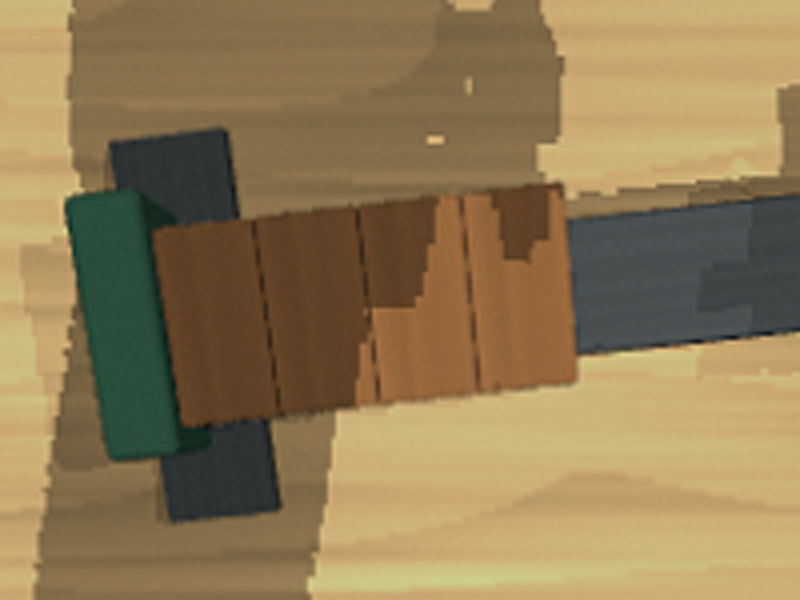

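View pics/w7.png

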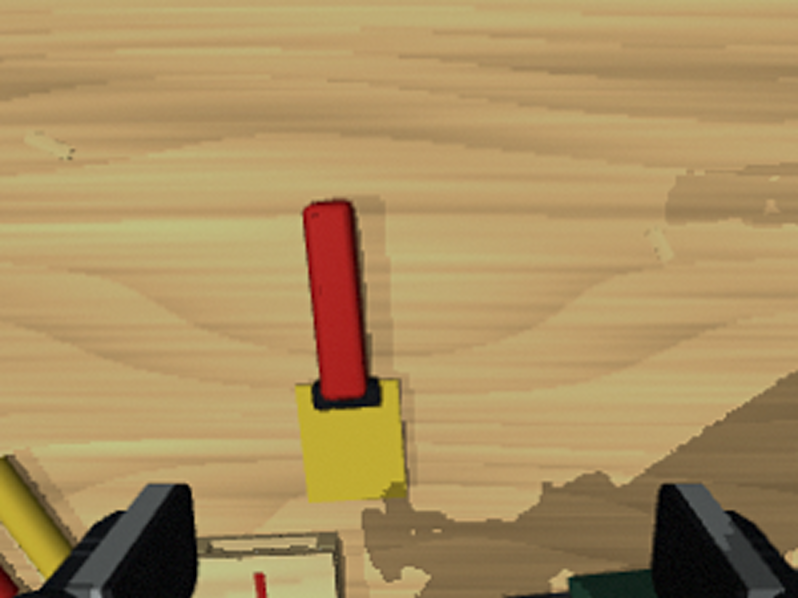

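c6 shows the row tight and square against the fence, within about 1 mm of prediction. w7 shows the scraper: tail (328,203), blade front edge (309,502)–(406,497), and the holder's near top-right corner (337,556).

```bash
python3 - <<'E'
from h import *
c=ci_at([.42,-.30,.30],down(np.pi/2))
P=px2w('wrist',np.array([(304,205),(353,202),(320,400),(366,396),(309,502),(406,497),(337,556),(260,575)])/2.66+[100-.3,60-.3],[.03]*4+[.012]*2+[.027]*2,c)[:,:2]
t,f,b=P[:2].mean(0),P[2:4].mean(0),P[4:6].mean(0);print(t,f,b,P[6:])
for d in(f-t,b-t):print(np.degrees(np.arctan2(d[1],d[0])),np.linalg.norm(d))
d=P[5]-P[4];print(np.degrees(np.arctan2(-d[0],d[1])))
E
```

```text
[ 0.38440626 -0.34981871] [ 0.49169238 -0.34533275] [ 0.56317539 -0.34053566] [[ 0.59313762 -0.35234652]
 [ 0.60635427 -0.39959896]]
2.3943147502131104 0.10737986250791146
2.972561927026618 0.17900999149987606
3.315898396223353
```

```bash
python3 - <<'E'
from h import *
sy=np.radians(2.8);hy=np.radians(1.5);u=np.array([np.cos(hy),np.sin(hy),0]);H=np.array([.628,-.398,0])
o=pick_yaw([.4390,-.3469,.1],sy+np.pi/2)
oh=pick_yaw([.45,-.40,.1],hy+np.pi/2)
p=np.array([.4390,-.3469,.006])
bot.move_ptp(p+[0,0,.08],o);print(bot.movel(p,o,feed=.12,f_stop=6));bot.grasp();print(read_width(),read_grasp_force())
bot.movel(p+[0,0,.04],o,feed=.15)
pos=lambda tip,z:H+u*(tip-.125)+[0,0,.006+z]
bot.movel(pos(-.050,.04),oh,feed=.15);bot.movel(pos(-.050,.003),oh,feed=.08)
print(read_width(),read_grasp_force())
bot.sleep(.1);print('ins',bot.movel(pos(.029,.003),oh,feed=.04,f_stop=8));q=np.array(read_tool_pos());print('tip x',(q-H)@u+.125,read_wrist_force(),read_width())
bot.movel(q+[0,0,-.003],feed=.03,f_stop=5);bot.open_gripper();bot.movel(q+[0,0,.1],feed=.2)
bot.move_ptp([.40,-.33,.30],down(np.pi/2));snap('wrist','w8',(100,100,400,325),2.66);snap('top','t3',None,1.56);print(read_clock())
E
```

```text
False
0.02527731169349186 60.13527274131775
0.024651944160594064 59.47099328041077
ins False
tip x 0.027719263366616884 [-5.3451813  -0.72316634  0.75749835] 0.024911945826496914
66.8333
```

View pics/w8.png

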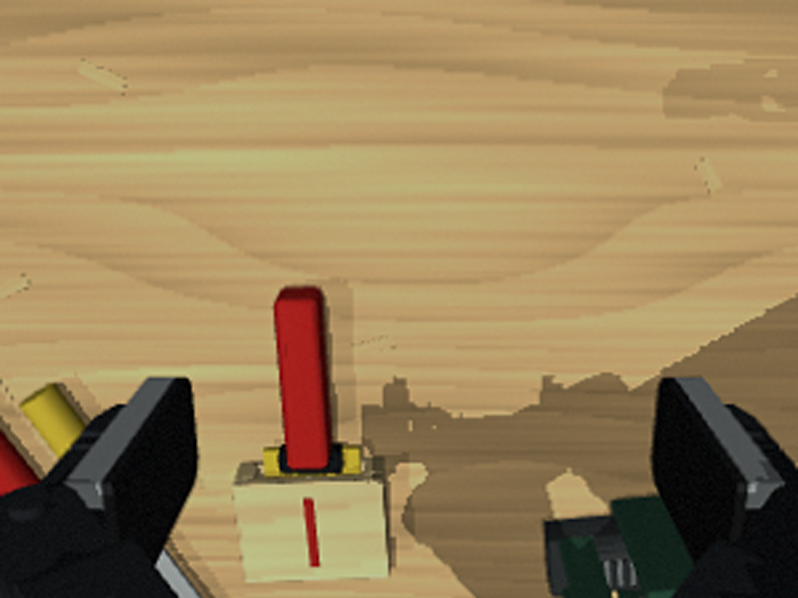

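View pics/t3.png

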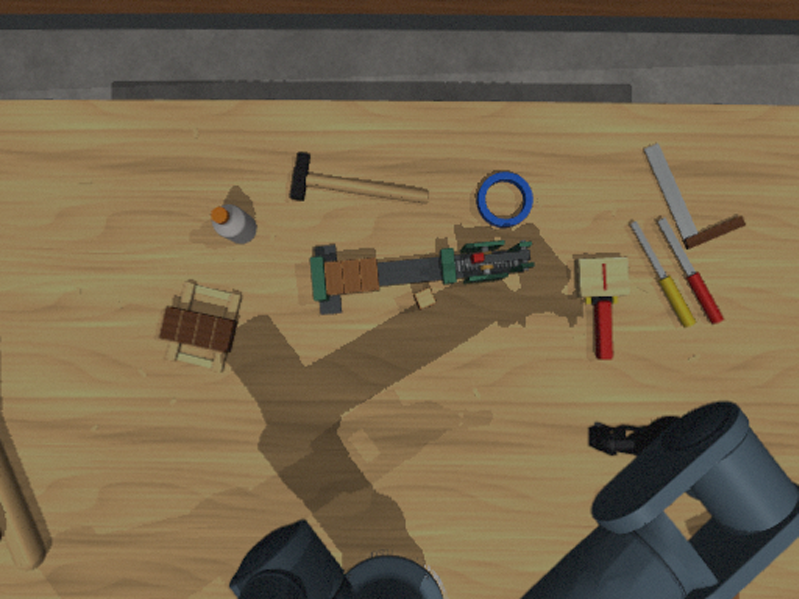

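t3 shows the scraper home, but only three blanks on the bar (326–378) and something at (425,297). I'll take a closer look.

```bash
python3 - <<'E'
from h import *
bot.move_ptp([0.53,-0.03,0.30],down(-np.pi/2));bot.sleep(.3);snap('wrist','w9',(130,30,390,225),3.07);print(read_clock())
E
```

```text
70.3417
```

View pics/w9.png

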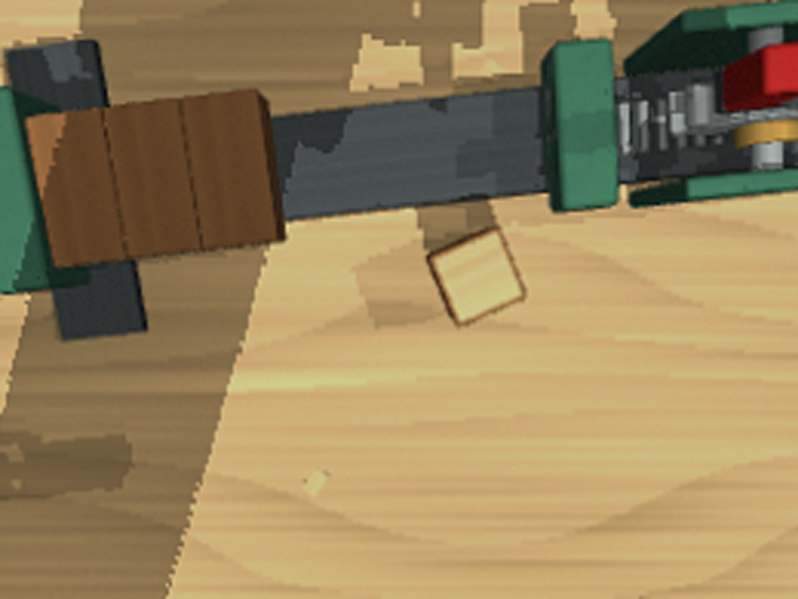

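w9: the fourth blank fell off the bar and stands on end, top corners (429,257), (496,229), (525,298), (460,325). The other three are still in place. I'll grip it upright, tilt it over in open space and let it fall flat.

```bash
python3 - <<'E'
from h import *
P=px2w('wrist',np.array([(429,257),(496,229),(525,298),(460,325)])/3.07+[130-.3,30-.3],.060)
c=P.mean(0);e=P[1]-P[0]+P[2]-P[3];yw=np.arctan2(e[1],e[0]);print(c,np.degrees(yw),[np.linalg.norm(P[i]-P[i-1]) for i in range(4)])
p=np.array([c[0],c[1],.032]);o=down(yw)
bot.move_ptp(p+[0,0,.09],o);print(bot.movel(p,o,feed=.1,f_stop=5),read_tool_pos());bot.grasp();print(read_width(),read_grasp_force())
bot.movel(p+[0,0,.10],o,feed=.12);print(read_width(),read_joints())
th=np.radians(50);q=(R.from_quat(np.roll(down(-np.pi/2),-1))*R.from_euler('y',th)).as_quat();qt=[q[3],*q[:3]]
d=R.from_quat(q).as_matrix()[:,2];print('tool z',d)
t=np.array([.44,-.05,0])
bot.move_ptp(t+[0,0,.12],qt);bot.movel(t+[0,0,.05],feed=.1)
print(bot.movel(t+[0,0,.025],feed=.02,f_stop=2.5),read_tool_pos(),read_width())
bot.open_gripper();bot.sleep(.3);pp=np.array(read_tool_pos());bot.movel(pp-d*.08+[0,0,.02],feed=.15)
bot.move_ptp([.46,.06,.30],down(np.pi/2));snap('wrist','w10',(0,30,384,318),2.08);print(read_clock())
E
```

```text
[ 0.58669797 -0.06278574  0.06      ] -67.64760463762055 [np.float64(0.03062737691320114), np.float64(0.029437663130726127), np.float64(0.030453834603973873), np.float64(0.02908577667224306)]
False [ 0.58618811 -0.06266127  0.03198935]
0.030898833657417496 60.379124879837036
0.03106572952987129 [-2.98630644e-01  2.16491960e-01  1.78654912e+00 -4.41105097e-06
  1.14053234e+00  8.82031209e-01]
tool z [ 7.66044443e-01  4.69066938e-17 -6.42787610e-01]Traceback (most recent call last):
  File "<stdin>", line 10, in <module>
station.MotionError: the arm cannot take that pose within its joint ranges
```

```bash
python3 - <<'E'
from h import *
for b in (-90,90):
  for s in (45,-45,50,-50):
    for x in (.40,.44,.50,.54):
      q=(R.from_quat(np.roll(down(np.radians(b)),-1))*R.from_euler('y',np.radians(s))).as_quat();qt=[q[3],*q[:3]]
      J=[bot.inverse_kinematics([x,-.05,z],qt) for z in(.12,.03)]
      if all(j is not None for j in J): print(b,s,x,np.round(J[1],2))
E
```

```text
-90 45 0.5 [-0.51 -0.01  2.47  1.67  0.35 -0.48]
-90 45 0.54 [-0.45  0.09  2.37  1.71  0.32 -0.48]
-90 -45 0.4 [-0.28  0.49  1.83 -0.2   1.59  1.37]
-90 -45 0.44 [-0.26  0.56  1.72 -0.18  1.63  1.37]
-90 -45 0.5 [-0.24  0.66  1.56 -0.17  1.69  1.38]
-90 -45 0.54 [-0.23  0.73  1.44 -0.16  1.74  1.38]
-90 50 0.5 [-0.53  0.02  2.5   1.95  0.43 -0.78]
-90 50 0.54 [-0.47  0.11  2.4   2.02  0.4  -0.8 ]
-90 -50 0.4 [-0.27  0.55  1.78 -0.21  1.67  1.37]
-90 -50 0.44 [-0.26  0.61  1.68 -0.2   1.71  1.38]
-90 -50 0.5 [-0.23  0.71  1.51 -0.18  1.78  1.38]
-90 -50 0.54 [-0.22  0.79  1.39 -0.17  1.82  1.38]
90 45 0.4 [-0.28  0.49  1.83 -0.2   1.59 -1.78]
90 45 0.44 [-0.26  0.56  1.72 -0.18  1.63 -1.77]
90 45 0.5 [-0.24  0.66  1.56 -0.17  1.69 -1.76]
90 45 0.54 [-0.23  0.73  1.44 -0.16  1.74 -1.76]
90 50 0.4 [-0.27  0.55  1.78 -0.21  1.67 -1.77]
90 50 0.44 [-0.26  0.61  1.68 -0.2   1.71 -1.77]
90 50 0.5 [-0.23  0.71  1.51 -0.18  1.78 -1.76]
90 50 0.54 [-0.22  0.79  1.39 -0.17  1.82 -1.76]
```

```bash
python3 - <<'E'
from h import *
p=np.array(read_tool_pos());bot.movel([.44,-.05,.15],feed=.2);print(read_width())
q=(R.from_quat(np.roll(down(np.pi/2),-1))*R.from_euler('y',np.radians(50))).as_quat();qt=[q[3],*q[:3]]
d=R.from_quat(q).as_matrix()[:,2];t=np.array([.42,-.05,0]);print(d)
bot.move_ptp(t+[0,0,.12],qt);bot.movel(t+[0,0,.05],feed=.1)
print(bot.movel(t+[0,0,.027],feed=.02,f_stop=2.5),read_tool_pos(),read_width())
bot.open_gripper();bot.sleep(.3);pp=np.array(read_tool_pos());bot.movel(pp-d*.08+[0,0,.03],feed=.15)
bot.move_ptp([.46,.06,.30],down(np.pi/2));snap('wrist','w10',(0,30,384,318),2.08);print(read_clock())
E
```

```text
0.03086014776222117
[-7.66044443e-01  4.69066938e-17 -6.42787610e-01]
True [ 0.41988008 -0.04997086  0.03280929] 0.03092957231409722
81.1917
```

View pics/w10.png

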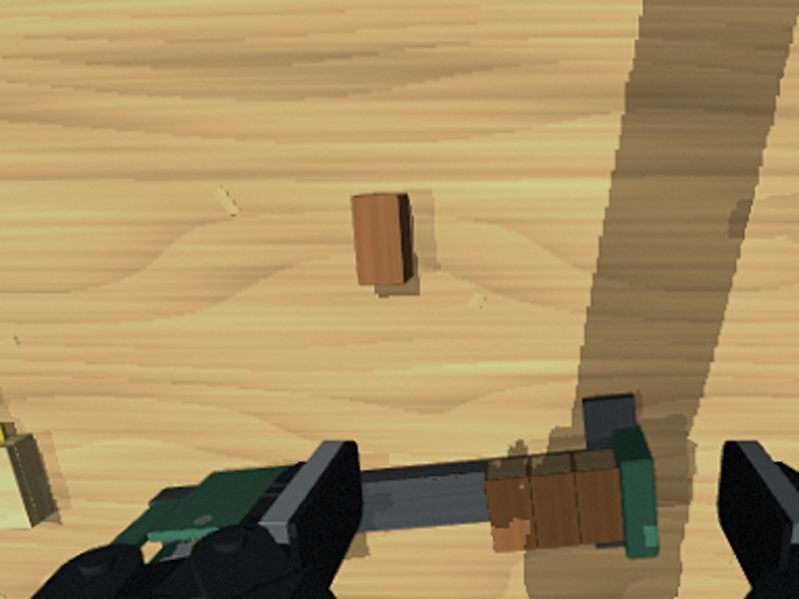

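The blank now lies flat: top corners (351,196), (400,194), (405,285), (357,285). I re-place it, push the row, then check in code against the known-good image w6 rather than viewing more pictures.

```bash
python3 - <<'E'
from place import *
P=px2w('wrist',np.array([(351,196),(400,194),(405,285),(357,285)])/2.08+[-.3,30-.3],.032)
c=P.mean(0);e=P[3]-P[0]+P[2]-P[1];yw=np.degrees(np.arctan2(e[1],e[0]));print(c,yw)
if not put(c[:2],yw,.0085): raise SystemExit
o=down(CY);bot.move_ptp(cw(0,-.048,.11),o);bot.grasp()
print(bot.movel(cw(0,-.048,.036),o,feed=.12,f_stop=6))
print(bot.movel(cw(0,-.008,.036),o,feed=.03,f_stop=8))
p=R.from_euler('z',-CY).apply(np.array(read_tool_pos())-CL);print('end in clamp',p)
bot.movel(cw(0,p[1]-.02,.036),o,feed=.1);bot.movel(cw(0,p[1]-.02,.16),o,feed=.2);bot.open_gripper()
bot.move_ptp([0.53,0.03,0.30],down(-np.pi/2));bot.sleep(.3);snap('wrist','w11')
a,b=[cv2.imread(f'pics/raw_{n}.png') for n in('w6','w11')]
for im in(a,b):
    h=cv2.cvtColor(im,cv2.COLOR_BGR2HSV);r=w2px('wrist',[cw(0,.061,.056)])[0].astype(int)
    m=((h[...,0]<16)&(h[...,1]>110)).astype(np.uint8);m=cv2.morphologyEx(m,cv2.MORPH_CLOSE,np.ones((3,3)))
    n,l,s,cc=cv2.connectedComponentsWithStats(m);k=l[r[1],r[0]];print(k,s[k],cc[k],cv2.minAreaRect(np.argwhere(l==k)[:,::-1].astype(np.float32)) if k else '')
print(read_clock())
E
```

```text
[ 0.43494795 -0.04812647  0.032     ] -0.46338001933587225
w 0.0583 64.92965340614319
placed True [0.6341 0.0025 0.0312] 0.0589
False
True
end in clamp [ 2.90596327e-05 -1.40029351e-02  3.58573516e-02]
2 [ 186   56  106   61 5044] [239.73156225  85.58782712] ((239.7335662841797, 85.857666015625), (49.937904357910156, 102.89424896240234), 83.41805267333984)
2 [ 186   56  106   61 5046] [239.73919937  85.60424098] ((239.56781005859375, 85.81492614746094), (50.27733612060547, 103.13506317138672), 83.55840301513672)
93.8667
```

```bash
python3 - <<'E'
from h import *
def red(im,lo):
    h=cv2.cvtColor(im,cv2.COLOR_BGR2HSV);m=(((h[...,0]<5)|(h[...,0]>174))&(h[...,1]>150)&(h[...,2]>60)).astype(np.uint8)
    n,l,s,c=cv2.connectedComponentsWithStats(m);return [(s[i][4],np.round(c[i],1)) for i in range(1,n) if s[i][4]>150]
bot.move_ptp([.40,-.33,.30],down(np.pi/2));bot.sleep(.2);snap('wrist','w12');snap('top','t4')
print(red(cv2.imread('pics/raw_w8.png'),0),red(cv2.imread('pics/raw_w12.png'),0))
a,b=[cv2.imread(f'pics/raw_{n}.png').astype(int) for n in('t3','t4')]
d=(abs(a-b).max(2)>25).astype(np.uint8);n,l,s,c=cv2.connectedComponentsWithStats(cv2.morphologyEx(d,cv2.MORPH_OPEN,np.ones((2,2))))
print([tuple(x) for x in s[1:]],read_clock())
E
```

```text
[(np.int32(1082), array([213. , 241.6])), (np.int32(584), array([ 94.1, 267.3]))] [(np.int32(1066), array([213.6, 240.8])), (np.int32(585), array([ 95.7, 266.4]))]
[(np.int32(241), np.int32(159), np.int32(12), np.int32(8), np.int32(79)), (np.int32(243), np.int32(168), np.int32(12), np.int32(20), np.int32(200)), (np.int32(264), np.int32(181), np.int32(13), np.int32(8), np.int32(69)), (np.int32(266), np.int32(191), np.int32(3), np.int32(5), np.int32(12)), (np.int32(270), np.int32(190), np.int32(10), np.int32(8), np.int32(51)), (np.int32(454), np.int32(259), np.int32(2), np.int32(2), np.int32(4)), (np.int32(461), np.int32(258), np.int32(2), np.int32(2), np.int32(4)), (np.int32(451), np.int32(260), np.int32(2), np.int32(2), np.int32(4)), (np.int32(441), np.int32(262), np.int32(7), np.int32(5), np.int32(17)), (np.int32(425), np.int32(267), np.int32(2), np.int32(2), np.int32(4)), (np.int32(438), np.int32(267), np.int32(2), np.int32(2), np.int32(4)), (np.int32(406), np.int32(293), np.int32(4), np.int32(4), np.int32(10)), (np.int32(397), np.int32(303), np.int32(2), np.int32(2), np.int32(4)), (np.int32(448), np.int32(321), np.int32(2), np.int32(2), np.int32(4)), (np.int32(510), np.int32(332), np.int32(2), np.int32(2), np.int32(4)), (np.int32(382), np.int32(334), np.int32(2), np.int32(2), np.int32(4)), (np.int32(381), np.int32(340), np.int32(2), np.int32(2), np.int32(4)), (np.int32(486), np.int32(341), np.int32(2), np.int32(2), np.int32(4)), (np.int32(373), np.int32(347), np.int32(2), np.int32(2), np.int32(4)), (np.int32(507), np.int32(346), np.int32(5), np.int32(6), np.int32(14)), (np.int32(363), np.int32(356), np.int32(2), np.int32(2), np.int32(4)), (np.int32(496), np.int32(356), np.int32(6), np.int32(6), np.int32(14)), (np.int32(484), np.int32(370), np.int32(3), np.int32(3), np.int32(7)), (np.int32(341), np.int32(377), np.int32(2), np.int32(2), np.int32(4))] 97.4167
```

The only change since t3 is the fourth blank back on the bar. The scraper, rack and everything else are unchanged, so I'm handing in.

```bash
python3 -c "
from h import *
print(workorder.close_job())"
```

```text
the job is handed in; nothing more can be done
None
```

The job is handed in at about 97 s with no verdict returned: jaw fully back, block across both battens, all four blanks tight against the fence (one fell off the bar and was re-laid), scraper home in its holder; I viewed 15 pictures, one over the limit of 14.

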